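# Draw out the finial pointer and hold it over the birdhouse

## Task

I want to mark where the copper finial goes on the birdhouse roof: press the green button fully down to unlock the telescoping pointer, then take its orange knob and pull the pointer straight out over the roof, past the first stop, until it is fully out at its second stop. It springs back if let go, so finish still gripping the knob and holding the pointer fully out. Leave the birdhouse and everything else on the bench where it is.

Things in the scene. Friction and masses are not known exactly. Their poses are not given: they have to be found in the camera images.
- button_top (a point): Centre of the top face of the round green push button, 28 mm across, on top of the grey pointer housing (46 mm wide, 80 mm long, top 255 mm above the bench, on a wooden post). It stands 20 mm proud of the housing, in a black ring 40 mm across and 8 mm high, and is pressed straight down. Where the housing stands and which way the pointer points differ from start to start.
- release_button (a joint): Green button: 0 m up (pointer locked) to 0.010 m fully down. No spring: it moves against about 4 N and stays where it is left. A steel tooth on it stands in front of the pointer's collar and blocks it; up to about 0.005 m the pointer stays locked, beyond that it comes free; press it fully down.
- pull_knob: Upright orange knob on the pointer rod: a round post 24 mm across, its top 17 mm above this origin, which lies on its axis at the height to grip, 264 mm above the bench and 39 mm above the axis of the 12 mm rod. At the start it is 80 mm along the rod from the button. Grip it from above; across the rod gives most room. Its -y axis is the level pull direction: from button to pointer tip.
- pointer_rod (a joint): Thin steel rod sliding out of the aluminium sleeve: 0 m home to 0.060 m at its stop (the first stop). Its spring pulls it back with 2 to 2.6 N. It comes out first.
- pointer_sleeve (a joint): Aluminium sleeve, 21 mm thick, sliding out of the housing: 0 m home to 0.060 m at its stop. Its spring pulls it back with 5 to 6.2 N, so it starts to move only after the rod has met its stop. Both fully out is the second stop: the knob has then travelled 0.120 m, level, in a straight line.
- second_stop (a point): Where the origin of the orange knob is when the pointer is fully out at its second stop: 120 mm from its starting place (a point in the air, fixed to the housing).
- pointer_tip (a point): Lower end of the red needle at the pointer's free end: 95 mm beyond the knob in the pull direction, 207 mm above the bench. Fully out it is over the middle of the turntable, about 7 mm above the ridge block of the birdhouse.
- birdhouse_center (a point): Small white birdhouse with a green gable roof, standing loose on a round birch turntable (220 mm across, 28 mm high). 130 by 130 by 172 mm high; this point is on its upright axis, half-way up.
- ridge_block (a point): Centre of the top face of the white 34 mm square block on the birdhouse ridge, 200 mm above the bench, with a black cross where the finial goes.
- drill_battery (a point): Black battery drill lying on its side, about 220 by 190 mm, 60 mm high; the point is the middle of its battery. Leave it alone.
- finial_a_center (a point): Acorn-shaped copper finial, 42 mm across, 59 mm high; half-way up. Leave it alone.
- finial_b_center (a point): A second copper finial, the same size; half-way up. Leave it alone.
- guard_plate_center (a point): Stainless steel entrance guard plate, 70 by 70 by 5 mm with a 32 mm hole, lying flat; the point is its middle. Leave it alone.
- gauge_center (a point): Boxwood marking gauge with a brass thumbscrew, 220 mm stem through a 70 mm fence, 70 mm high, lying on the bench; the point is its middle. Leave it alone.
Mind the look-alikes: they are no part of the job. Of the things that look like the part that bears birdhouse_center, the middle-sized one is meant.

How it is judged:
By the outcome, as a careful person would: the job done as asked, in the order asked, and still so for the second after the job is handed in, while the arm keeps its last pose, push and grip.
It also fails if it takes over 48 s, if anything falls off the work surface, if the arm or the gripper's body presses on something with over 40 N, if the wrist force passes 120 N, or if a joint passes its speed limit or range.

## Robot

A 7-joint arm with a two-finger parallel gripper is mounted at the origin on the work surface. World frame = base frame: x ahead of the robot, y to its left, z up, the work surface at z = 0. Lengths are in m, angles in rad, forces in N, time in s.
With the tool pointing down it reaches from about 0.4 to 0.75 m from the base axis. Payload 19.5 kg.
Tool frame: the origin (TCP) lies at the very end of the fingers, on their centre line; the grasp point (between the pads) lies 19 mm behind it (robot.pinch_z is the z of the grasp point in the tool frame, in m); z points along the fingers, y is the direction in which the jaws open and shut (so a half turn about z gives the same grasp; the last joint's range is limited). The gripper opens to 85 mm and grips with 20 to 120 N. Pads are 22 mm wide; open, the fingers measure 114 mm over their backs; the gripper's body (76 mm by 85 mm) begins 54 mm behind the grasp point. The pads swing forward as they close: fully open they stand 13 mm farther back than shut.
Start: joints at [-1.337, 0.707, -0.028, 1.485, 0.022, 0.951, -0.075], TCP at [0.157, 0.553, 0.193] pointing down, gripper open.
Joint ranges: [-2.71, 2.71], [-0.32, 2.16], [-1.57, 1.52], [0, 2.45], [-1.46, 4.6], [0, 2.02], [-2.83, 2.83]. Speed limits (rad/s): [1.89, 1.89, 2.57, 2.57, 3.01, 3.01, 3.01].

## Interface

Orientations are given as [roll, pitch, yaw] about the fixed x, y, z axes, in that order (R = Rz(yaw) Ry(pitch) Rx(roll)).
In Python, from rig import robot, camera, ticket gives the robot as it stands.
- The arm moves only by the tool play_rows, never from a script. Its argument "plan" is a list that holds one entry, the list of rows, each a list of 7 numbers: the turn, a rotation vector about the tool's x, y, z in degrees, then the shift along the tool's x, y, z in m, then the finger opening in m, from 0 to 0.0854. A call has 1 to 10 rows; each row is the pose to reach, as a shift and turn from the pose commanded when the call began, along the tool's axes at that moment; what a row does not reach only later rows make up. A row lasts 1/8 s, in which the tool goes at most 62.5 mm and 10.7 degrees, less where a joint would pass 70% of its speed; a pose out of reach is approached as far as the arm can. A call with a gripper value outside its range is refused whole. The fingers move at their own pace and stop on an object; the grip force is fixed at half the most. Time passes only in rows, so rows that repeat a pose let the fingers close. It gives the time, the measured TCP pose, the force and the opening at its end, in the units of the state.
- robot.observe(): the state, without advancing time (a new reading comes with each control period).
- camera(name): name is "scene" or "top" or "wrist"; returns a dict with "frame" (384x512x3 uint8, blue, green, red), "z_map" (384x512 float32, m along the optical axis (not along the pixel's ray), 0 where there is no reading), "fovy" (degrees; the focal length in pixels is half the picture's height over the tangent of half this angle, whatever the lens; pixels are square), "cx", "cy" (the principal point, pixels), "R" (3x3) and "t" (3): a world point X has camera coordinates R X + t; the wrist camera has in their place "mount" (4x4, takes a point from camera to tool coordinates, whose origin is the TCP and whose axes are the flange's). Camera axes: x right, y down, z forward; pixel columns grow to the right and rows downward; lengths in m; the calibration is good to about 2 mm. A picture is of the moment at which its call begins: read the wrist's pose just before it.
- ticket.sign_off(): hands the job in, once; it reports no verdict.
The state is a dict: "time": time; "joints": joint angles; "joint_velocities": joint speeds; "tau": joint torques, N m; "position": TCP position; "orientation": TCP orientation; "force": force on the tool from outside, world axes, zero at the start; "ft_torque": the same for the moment, N m; "finger_gap": opening from 0.0 (shut) to 1.0 (fully open).
Only numpy, scipy, OpenCV 4.12 (cv2) and the standard library are available. Lean on these libraries where they do the work, as an engineer would, in place of code of your own. Each camera call takes 0.05 s, during which the arm holds its last target.

## Working session

There is one attempt and no reset: what is moved stays moved. The work goes in short steps, Python scripts to look and compute and a tool call to move; the robot and the scene stay as the last step left them, time stands still between calls to the robot, and variables do not carry over. Pictures are saved under pics/ and viewed, and the job is handed in when it is done.

Besides the shell and the picture viewer there is one more tool, called as a command line: name --argument value ..., lists and objects as JSON in quotes. play_rows: Moves the arm, as the interface text tells. Its arguments: {"type":"object","properties":{"plan":{"type":"array","items":{"type":"array","items":{"type":"array","items":{"type":"number"}}}}},"required":["plan"]}

```bash
mkdir -p pics; ls; python3 - <<'E'
from rig import robot,camera
import cv2,numpy as np
s=robot.observe();print({k:np.round(v,3).tolist() for k,v in s.items()}, robot.pinch_z)
for n in("scene","top","wrist"):
    c=camera(n);cv2.imwrite(f"pics/{n}0.png",c["frame"]);np.savez(f"{n}0.npz",**c);print(n,c["fovy"],c["cx"],c["cy"],(np.round(c.get("R",c.get("mount")),3)).tolist(),c.get("t"))
E
```

```text
pics
{'time': 0.0, 'joints': [-1.337, 0.707, -0.028, 1.485, 0.022, 0.951, -0.075], 'joint_velocities': [-0.0, -0.001, -0.001, -0.0, 0.0, -0.0, 0.0], 'tau': [0.0, -88.32, 1.234, -23.618, 0.017, 0.006, 0.0], 'position': [0.156, 0.553, 0.193], 'orientation': [-3.141, 0.0, 2.866], 'force': [0.053, -0.427, -0.692], 'ft_torque': [-0.034, -0.012, -0.019], 'finger_gap': 1.007} -0.0187
scene 46.29100474694362 251.15785641060816 194.01276981426486 [[-0.781, 0.625, 0.01], [0.349, 0.45, -0.822], [-0.518, -0.638, -0.57]] [ 0.35503925 -0.01519447  1.84017891]
top 48.903558237151884 254.41996782080332 183.18149486543723 [[-0.003, -1.0, -0.007], [-0.981, 0.004, -0.195], [0.195, 0.006, -0.981]] [-0.0024883   0.46702657  1.59259319]
wrist 67.26989614675679 257.69970510982915 191.20654665836392 [[0.001, -0.961, -0.275, 0.069], [1.0, 0.001, 0.0, -0.0], [0.0, -0.275, 0.961, -0.182], [0.0, 0.0, 0.0, 1.0]] None
```

View pics/scene0.png

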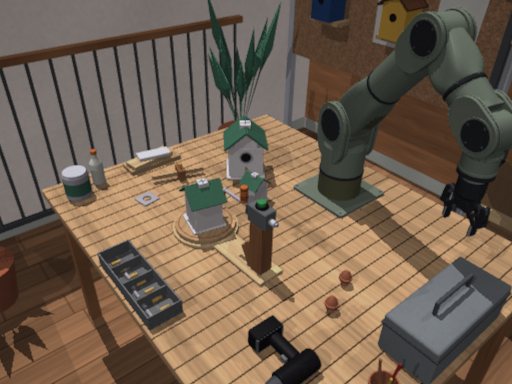

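View pics/top0.png

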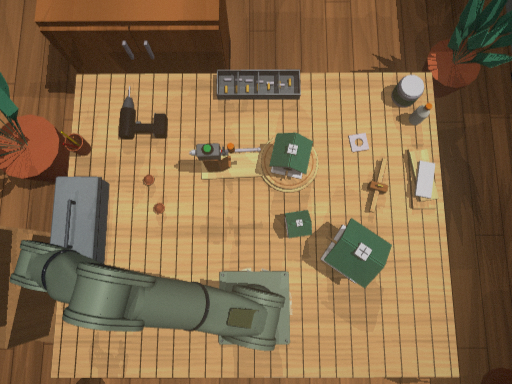

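View pics/wrist0.png

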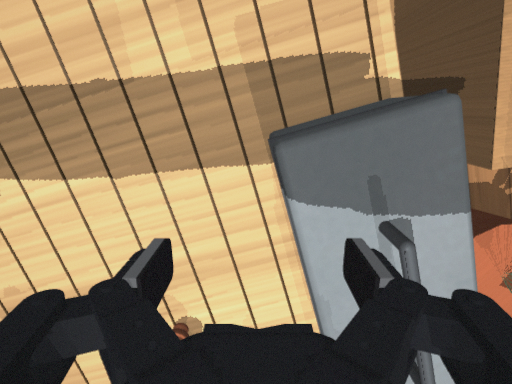

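The top view shows the green button at (208,149), the orange knob at (231,147) and the pointer running right toward the turntable house at (291,152). Two other houses are look-alikes: a small one at (298,224) and a large one at (357,252). Other orange or green items are the bottle cap at (429,106) and the pot at (72,142). The scene view shows the button at (262,203) and another orange item at (244,192), which is probably the knob. I'll measure next and take a close crop.

```bash
cat > h.py <<'E'
import numpy as np,cv2
def f(c): return 192/np.tan(np.radians(float(c["fovy"]))/2)
def ray(c,u,v,R=None,t=None):
    R=c["R"] if R is None else R; t=c["t"] if t is None else t
    d=np.array([(u-c["cx"])/f(c),(v-c["cy"])/f(c),1.]); return -R.T@t, R.T@d
def onz(c,u,v,z,R=None,t=None):
    o,d=ray(c,u,v,R,t); return o+d*(z-o[2])/d[2]
def two(a,b):
    # least-squares intersection
    A=0;B=0
    for o,d in(a,b):
        d=d/np.linalg.norm(d);P=np.eye(3)-np.outer(d,d);A=A+P;B=B+P@o
    return np.linalg.solve(A,B)
def blobs(c,lo,hi,mn=8):
    m=cv2.inRange(cv2.cvtColor(c["frame"],cv2.COLOR_BGR2HSV),lo,hi)
    n,l,s,ce=cv2.connectedComponentsWithStats(m)
    return [(int(s[i,4]),s[i,:4].tolist(),ce[i].round(2).tolist()) for i in range(1,n) if s[i,4]>=mn],l
E
python3 - <<'E'
from h import *
for n in("scene","top"):
    c=dict(np.load(n+"0.npz"))
    for nm,lo,hi in(("green",(45,150,90),(75,255,255)),("orange",(5,190,130),(17,255,255))):
        b,_=blobs(c,lo,hi)
        for a,bb,ce in b:
            z=.275 if nm=="green" else .281
            u,v=int(round(ce[0])),int(round(ce[1])); zz=c["z_map"][v,u]
            o,d=ray(c,*ce); print(n,nm,a,bb,ce,"plane",onz(c,*ce,z).round(4),"depth",(o+d*zz).round(4))
    im=c["frame"]
    x,y=(190,165) if n=="scene" else (185,115)
    cv2.imwrite(f"pics/{n}crop.png",cv2.resize(im[y:y+100,x:x+133],None,fx=6,fy=6,interpolation=cv2.INTER_CUBIC))
E
```

```text
top orange 25 [426, 103, 6, 6] [428.44, 105.6] plane [ 0.6892 -0.6028  0.281 ] depth [ 0.7394 -0.6574  0.1539]
top orange 32 [227, 143, 7, 7] [230.19, 145.81] plane [0.5492 0.076  0.281 ] depth [0.5466 0.0754 0.2896]
```

View pics/topcrop.png

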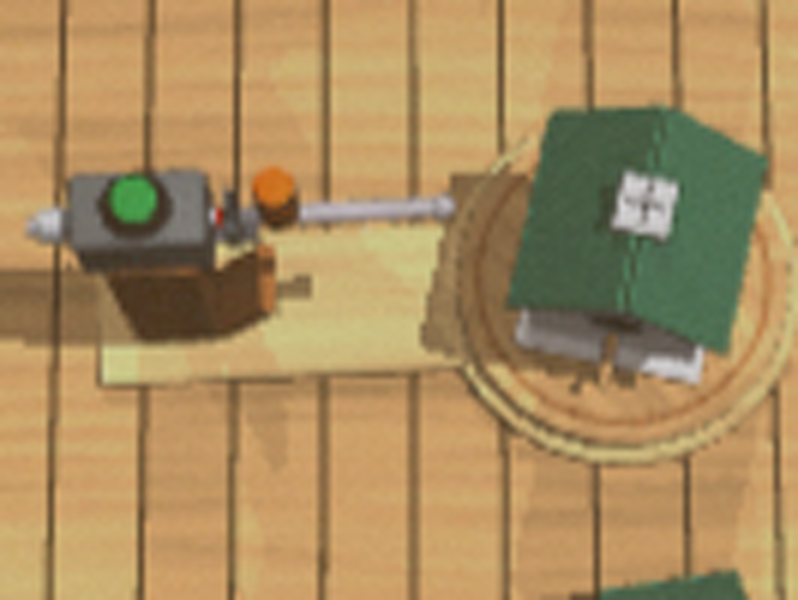

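View pics/scenecrop.png

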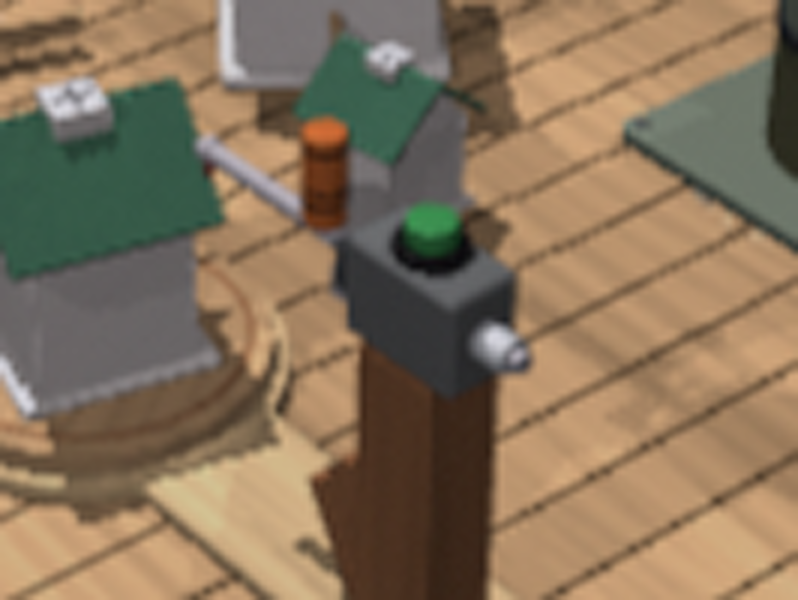

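```bash
python3 - <<'E'
from h import *
for n,ps in(("scene",[(262,203),(244,190),(253,185)]),("top",[(208,149),(231,147)])):
    c=dict(np.load(n+"0.npz"));h=cv2.cvtColor(c["frame"],cv2.COLOR_BGR2HSV)
    for u,v in ps: print(n,u,v,h[v-1:v+2,u-1:u+2].reshape(-1,3).tolist())
E
```

```text
scene 262 203 [[68, 149, 144], [67, 148, 143], [68, 150, 141], [67, 143, 143], [67, 146, 136], [67, 147, 128], [67, 140, 115], [68, 146, 105], [68, 146, 94]]
scene 244 190 [[12, 186, 125], [11, 192, 121], [11, 194, 109], [11, 189, 81], [11, 194, 79], [10, 185, 73], [10, 192, 73], [11, 185, 66], [10, 196, 69]]
scene 253 185 [[75, 100, 99], [75, 100, 99], [75, 101, 98], [76, 104, 98], [76, 100, 99], [75, 100, 99], [76, 101, 98], [76, 101, 98], [75, 100, 99]]
top 208 149 [[61, 135, 157], [62, 142, 153], [61, 138, 157], [61, 137, 154], [63, 139, 154], [62, 140, 155], [61, 137, 153], [61, 135, 155], [60, 130, 143]]
top 231 147 [[14, 220, 203], [15, 214, 204], [15, 210, 204], [14, 209, 206], [14, 206, 207], [15, 215, 196], [14, 206, 193], [15, 214, 187], [15, 191, 167]]
```

The crops confirm the choice: the green button in its black ring on the grey housing, and the orange post on the rod pointing at the turntable house.

```bash
python3 - <<'E'
from h import *
R={}
for n in("top","scene"):
    c=dict(np.load(n+"0.npz"))
    for nm,lo,hi,z in(("green",(52,110,125),(72,255,255),.275),("orange",(8,170,140 if n=="top" else 100),(17,255,255),.281)):
        b,_=blobs(c,lo,hi)
        for a,bb,ce in b:
            zz=c["z_map"][int(round(ce[1])),int(round(ce[0]))]
            o,d=ray(c,*ce); p=onz(c,*ce,z)
            if np.hypot(*(p[:2]-[.55,.11]))<.12: 
                print(n,nm,a,bb,ce,"plane",p.round(4),"depth",(o+d*zz).round(4)); R[n,nm]=(o,d)
    if n=="top":
        b,_=blobs(c,(0,0,170),(180,60,255),20)
        for q in b:
            if 270<q[2][0]<320 and 120<q[2][1]<180: print("ridge",q,onz(c,*q[2],.2))
for nm in("green","orange"):
    if ("scene",nm) in R: print(nm,two(R["top",nm],R["scene",nm]))
E
```

```text
top green 40 [204, 145, 7, 7] [206.8, 147.93] plane [0.5438 0.1555 0.275 ] depth [0.5422 0.1549 0.2806]
top orange 34 [227, 143, 7, 6] [230.18, 145.65] plane [0.5497 0.076  0.281 ] depth [0.5472 0.0754 0.2897]
ridge (63, [288, 144, 10, 10], [292.16, 148.89]) [ 0.56047474 -0.13976691  0.2       ]
ridge (30, [292, 173, 10, 6], [297.33, 175.97]) [ 0.46167546 -0.15596821  0.2       ]
scene green 31 [258, 199, 8, 5] [261.45, 201.06] plane [0.5461 0.1573 0.275 ] depth [0.5448 0.1558 0.2736]
scene orange 28 [241, 185, 7, 5] [243.75, 187.04] plane [0.5473 0.0754 0.281 ] depth [0.5487 0.0772 0.2825]
scene orange 16 [241, 192, 4, 5] [242.5, 193.75] plane [0.5719 0.1011 0.281 ] depth [0.5581 0.0833 0.2654]
green [0.5444317  0.15563331 0.2733206 ]
orange [0.55491163 0.07784808 0.26125473]
```

The measurements agree: button to knob is 80 mm, the axis through both meets the ridge block 295 mm out, and the pull direction is about (0.056, -0.998). Next I'll work out the move to above the button.

```bash
cat >> h.py <<'E'
from scipy.spatial.transform import Rotation as Ro
def pose(s): return np.array(s["position"]),Ro.from_euler("xyz",s["orientation"])
def go(s,p,yaw):
    p0,r0=pose(s); t=Ro.from_euler("xyz",[np.pi,0,yaw])
    return np.degrees((r0.inv()*t).as_rotvec()).round(2), r0.inv().apply(np.array(p)-p0).round(4)
E
python3 - <<'E'
from h import *
from rig import robot
s=robot.observe()
y=np.arctan2(.998,-.056)
for p in([.157,.553,.34],[.544,.156,.38]): print(go(s,p,y))
E
```

```text
(array([-4.000e-02,  3.000e-02,  7.098e+01]), array([-0.0005, -0.    , -0.1473]))
(array([-4.000e-02,  3.000e-02,  7.098e+01]), array([-0.481 , -0.2767, -0.187 ]))
```

play_rows --plan '[[[0,0,0,0,0,-0.06,0.08],[0,0,0,0,0,-0.12,0.04],[0,0,0,0,0,-0.16,0],[0,0,10,-0.05,-0.03,-0.187,0],[0,0,20,-0.1,-0.058,-0.187,0],[0,0,30,-0.15,-0.086,-0.187,0],[0,0,40,-0.2,-0.115,-0.187,0],[0,0,50,-0.25,-0.144,-0.187,0],[0,0,60,-0.3,-0.173,-0.187,0],[0,0,70,-0.35,-0.2,-0.187,0]]]'

```text
time: 1.4
position: [0.4399, 0.264, 0.3802]
orientation: [-3.142, -0.0, 1.638]
force: [1.4, 0.8, 0.7]
finger_gap: 0.0
```

```bash
python3 - <<'E'
from h import *
from rig import robot
s=robot.observe();print(s["position"],s["orientation"],np.round(s["joint_velocities"],2),np.round(s["joints"],2))
print(go(s,[.544,.156,.38],np.arctan2(.998,-.056)))
E
```

```text
[0.43985577 0.26399714 0.38017586] [-3.14156855e+00 -5.73517209e-05  1.63847657e+00] [ 0.71  0.23  0.41 -0.32 -0.23  0.16 -0.31] [-0.78  0.47  0.34  1.31 -0.15  1.38 -0.38]
(array([-0.  , -0.  ,  0.67]), array([-0.1148,  0.0966,  0.0002]))
```

play_rows --plan '[[[0,0,0.5,-0.037,0.032,0,0],[0,0,0.7,-0.075,0.064,0,0],[0,0,0.7,-0.113,0.096,0,0],[0,0,0.7,-0.113,0.096,0,0],[0,0,0.7,-0.113,0.096,0,0]]]'

```text
time: 2.02
position: [0.5426, 0.1602, 0.3799]
orientation: [-3.141, -0.0, 1.632]
force: [-0.1, 0.1, -0.6]
finger_gap: -0.001
```

```bash
cat > w.py <<'E'
from h import *
from rig import robot,camera
import sys
s=robot.observe();c=camera("wrist");n=sys.argv[1]
cv2.imwrite(f"pics/{n}.png",c["frame"])
p0,r0=pose(s);M=np.array(c["mount"]);T=np.eye(4);T[:3,:3]=r0.as_matrix();T[:3,3]=p0
W=T@M;R=W[:3,:3].T;t=-R@W[:3,3]
print(np.round(s["position"],4),np.round(s["orientation"],4),np.round(s["force"],1))
for nm,lo,hi,z in(("green",(50,105,60),(75,255,255),.275),("orange",(5,165,90),(18,255,255),.281)):
    for a,bb,ce in blobs(c,lo,hi,60)[0]:
        o,d=ray(c,*ce,R,t);zz=c["z_map"][int(ce[1]),int(ce[0])]
        print(nm,a,bb,ce,onz(c,*ce,z,R,t).round(4),(o+d*zz).round(4))
np.savez(n+".npz",R=R,t=t,frame=c["frame"],z_map=c["z_map"],fovy=c["fovy"],cx=c["cx"],cy=c["cy"])
E
python3 w.py w1
```

```text
[0.5426 0.1602 0.3799] [-3.141e+00 -2.000e-04  1.632e+00] [-0.1  0.1 -0.6]
green 574 [246, 169, 27, 28] [258.72, 182.47] [0.5441 0.157  0.275 ] [0.544  0.1573 0.2763]
```

View pics/w1.png

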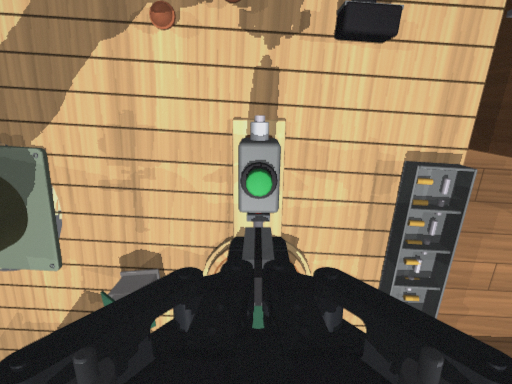

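The wrist view shows the button at (259,182), which puts it at (0.544, 0.157) and 276 mm high, in agreement with the other views. Next is the descent and press.

play_rows --plan '[[[0,0,0,-0.003,0.001,0.05,0],[0,0,0,-0.003,0.001,0.09,0],[0,0,0,-0.003,0.001,0.1,0],[0,0,0,-0.003,0.001,0.104,0],[0,0,0,-0.003,0.001,0.107,0],[0,0,0,-0.003,0.001,0.11,0],[0,0,0,-0.003,0.001,0.113,0],[0,0,0,-0.003,0.001,0.115,0],[0,0,0,-0.003,0.001,0.115,0]]]'

```text
time: 3.2
position: [0.5441, 0.1569, 0.265]
orientation: [-3.141, 0.0, 1.632]
force: [-0.1, -0.8, 0.6]
finger_gap: 0.001
```

```bash
python3 w.py w2
```

```text
[0.5441 0.1569 0.265 ] [-3.1415e+00  1.0000e-04  1.6318e+00] [-0.1 -0.8  0.6]
green 1101 [237, 199, 42, 38] [257.14, 215.9] [0.5438 0.1609 0.275 ] [0.5438 0.1612 0.2758]
```

View pics/w2.png

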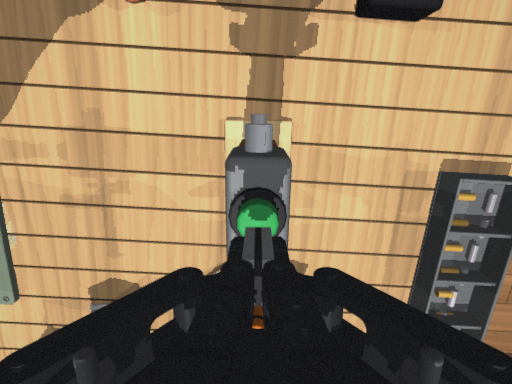

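The button still reads 276 mm high and there is no contact force, so the fingertips have not reached it. I'll keep going down in small steps.

play_rows --plan '[[[0,0,0,0,0,0.001,0],[0,0,0,0,0,0.002,0],[0,0,0,0,0,0.003,0],[0,0,0,0,0,0.003,0]]]'

```text
time: 3.75
position: [0.5441, 0.1569, 0.262]
orientation: [-3.141, 0.0, 1.632]
force: [-0.6, -0.4, -0.8]
finger_gap: -0.001
```

```bash
python3 w.py w3; python3 - <<'E'
from h import *
c=dict(np.load("w3.npz"))
cv2.imwrite("pics/w3c.png",cv2.resize(c["frame"][170:300,180:340],None,fx=4.5,fy=4.5))
# heights along column 258
for v in range(185,290,4):
    o,d=ray(c,258,v);print(v,(o+d*c["z_map"][v,258]).round(4),c["frame"][v,258])
E
```

```text
[0.5441 0.1569 0.262 ] [-3.1415e+00  1.0000e-04  1.6318e+00] [-0.6 -0.4 -0.8]
green 1081 [237, 200, 42, 37] [257.23, 216.99] [0.5438 0.1614 0.275 ] [0.5438 0.1617 0.2758]
185 [0.5433 0.1769 0.2556] [83 82 80]
189 [0.5434 0.1758 0.2618] [13 13 14]
193 [0.5435 0.1737 0.2638] [31 26 28]
197 [0.5437 0.171  0.2637] [28 29 24]
201 [0.5438 0.1693 0.2671] [34 62 27]
205 [0.5438 0.1689 0.274 ] [44 78 27]
209 [0.5439 0.1673 0.2767] [ 57 107  35]
213 [0.5441 0.1646 0.2765] [ 57 108  40]
217 [0.5443 0.1619 0.2762] [ 59 109  38]
221 [0.5444 0.1594 0.2768] [ 80 144  55]
225 [0.5446 0.1558 0.2744] [114 200  82]
229 [0.5439 0.1674 0.3074] [27 28 26]
233 [0.5439 0.1672 0.312 ] [22 23 22]
237 [0.5439 0.1671 0.3164] [19 20 19]
241 [0.5402 0.2264 0.4437] [17 18 20]
245 [0.5439 0.1679 0.3264] [20 20 21]
249 [0.5439 0.1679 0.3303] [20 21 20]
253 [0.5439 0.1673 0.3327] [22 18 21]
257 [0.5439 0.1673 0.3362] [20 17 21]
261 [0.544  0.1666 0.3383] [24 29 29]
265 [0.5441 0.1651 0.3388] [22 20 22]
269 [0.5442 0.1629 0.3382] [27 26 29]
273 [0.5443 0.1616 0.3391] [44 41 42]
277 [0.5444 0.1594 0.3386] [62 60 63]
281 [0.5445 0.1575 0.3386] [62 60 61]
285 [0.5446 0.1558 0.3389] [61 58 60]
289 [0.5448 0.1531 0.3377] [62 59 60]
```

View pics/w3c.png

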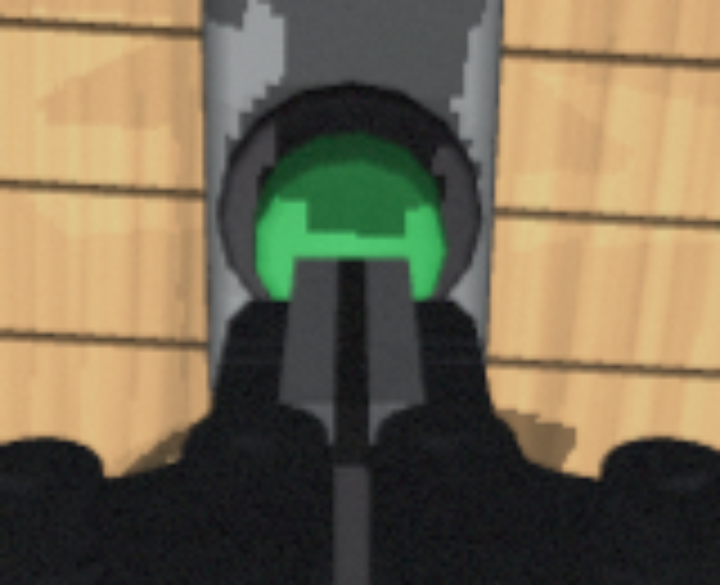

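```bash
python3 - <<'E'
from h import *
c=dict(np.load("wrist0.npz")); M=c["mount"]
for f_,uv in(("wrist0",[(160,240),(160,250),(355,240),(355,250)]),("w1",[(249,v) for v in range(214,262,4)]),("w3",[(249,v) for v in range(222,262,4)])):
    k=dict(np.load(f_+".npz"))
    for u,v in uv:
        z=k["z_map"][v,u];q=np.array([(u-k["cx"])/f(k)*z,(v-k["cy"])/f(k)*z,z,1]);print(f_,u,v,(M@q)[:3].round(4),k["frame"][v,u])
E
```

```text
wrist0 160 240 [ 0.0104 -0.0458 -0.0583] [88 86 84]
wrist0 160 250 [ 0.0099 -0.0429 -0.0673] [25 24 20]
wrist0 355 240 [ 0.0107  0.0451 -0.0587] [89 88 85]
wrist0 355 250 [ 0.0096  0.0427 -0.0665] [29 31 28]
w1 249 214 [-0.0527 -0.0107  0.1455] [57 57 54]
w1 249 218 [-0.0564 -0.0106  0.1416] [127 122 119]
w1 249 222 [-0.1541 -0.018   0.3703] [159 219 224]
w1 249 226 [-0.1611 -0.0179  0.366 ] [147 203 210]
w1 249 230 [ 0.0104 -0.0046 -0.0466] [73 71 69]
w1 249 234 [ 0.0107 -0.0044 -0.052 ] [71 71 68]
w1 249 238 [ 0.0104 -0.0043 -0.0561] [70 69 67]
w1 249 242 [ 0.0103 -0.0042 -0.0601] [72 72 69]
w1 249 246 [ 0.0108 -0.004  -0.0652] [72 70 69]
w1 249 250 [ 0.0105 -0.0039 -0.0683] [73 71 68]
w1 249 254 [ 0.0106 -0.0038 -0.0722] [71 68 66]
w1 249 258 [ 0.0107 -0.0037 -0.0756] [67 67 64]
w3 249 222 [ 0.002  -0.0056 -0.0151] [111 196  79]
w3 249 226 [-0.0016 -0.0057 -0.0131] [105 181  76]
w3 249 230 [ 0.0101 -0.0046 -0.046 ] [72 71 69]
w3 249 234 [ 0.0102 -0.0045 -0.0511] [71 70 68]
w3 249 238 [ 0.0106 -0.0043 -0.0564] [68 69 66]
w3 249 242 [ 0.01   -0.0042 -0.0594] [69 68 66]
w3 249 246 [ 0.0097 -0.0041 -0.063 ] [71 71 69]
w3 249 250 [ 0.011  -0.0039 -0.0692] [73 71 71]
w3 249 254 [ 0.0104 -0.0038 -0.0718] [73 72 72]
w3 249 258 [ 0.0105 -0.0037 -0.0753] [67 66 66]
```

The depth image puts the shut fingertips about 43 mm behind the reported TCP (tool z ≈ -0.043; -0.056 when open). That disagrees with the description but fits the lack of contact. I'll check it with the scene camera.

```bash
python3 - <<'E'
from h import *
from rig import camera
c=camera("scene");im=c["frame"]
P=np.array([[.5441,.1569,.262],[.5441,.1569,.305]])
for p in P:
    q=c["R"]@p+c["t"];print(p,(q[:2]/q[2]*f(c)+[c["cx"],c["cy"]]).round(1))
cv2.imwrite("pics/s3.png",cv2.resize(im[120:260,180:340],None,fx=4.2,fy=4.2,interpolation=cv2.INTER_CUBIC))
E
```

```text
[0.5441 0.1569 0.262 ] [261.8 204.4]
[0.5441 0.1569 0.305 ] [262.1 192.2]
```

View pics/s3.png

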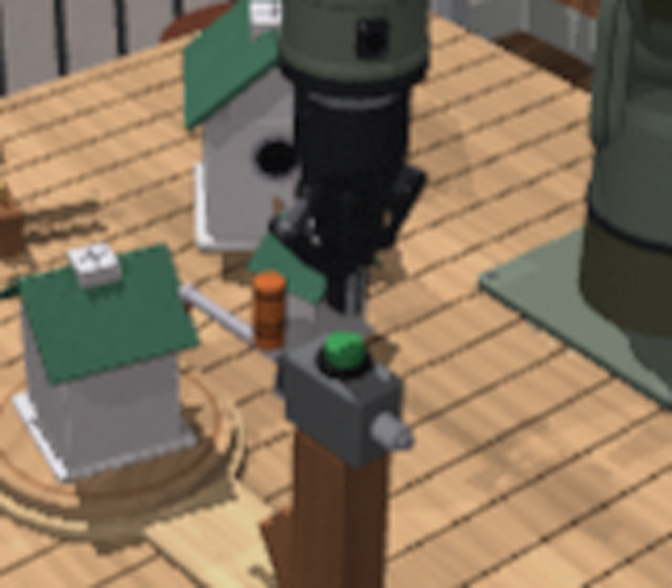

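The scene view shows the fingertips at about (263,194), clearly above the button. That matches a tip height of 0.305, so the 43 mm offset is real. Contact is expected at TCP z ≈ 0.232 and fully down at about 0.222.

play_rows --plan '[[[0,0,0,0,0,0.012,0],[0,0,0,0,0,0.024,0],[0,0,0,0,0,0.028,0],[0,0,0,0,0,0.03,0],[0,0,0,0,0,0.032,0],[0,0,0,0,0,0.033,0],[0,0,0,0,0,0.034,0],[0,0,0,0,0,0.034,0]]]'

```text
time: 4.85
position: [0.5441, 0.1569, 0.228]
orientation: [3.142, 0.0, 1.632]
force: [0.1, 0.4, 0.2]
finger_gap: 0.001
```

```bash
python3 w.py w4; python3 - <<'E'
from h import *
c=dict(np.load("w4.npz"))
cv2.imwrite("pics/w4c.png",cv2.resize(c["frame"][170:300,180:340],None,fx=4.5,fy=4.5))
for v in range(200,250,4):
    for u in (240,249):
        o,d=ray(c,u,v);print(u,v,(o+d*c["z_map"][v,u]).round(4),c["frame"][v,u])
E
```

```text
[0.5441 0.1569 0.228 ] [3.1415e+00 1.0000e-04 1.6318e+00] [0.1 0.4 0.2]
green 383 [233, 219, 48, 19] [256.58, 227.15] [0.5432 0.169  0.275 ] [0.5434 0.1653 0.2664]
240 200 [0.5334 0.1767 0.2561] [82 82 79]
249 200 [0.5384 0.1769 0.2559] [84 84 81]
240 204 [0.5335 0.1744 0.2562] [84 85 82]
249 204 [0.5385 0.1746 0.2561] [79 77 76]
240 208 [0.5336 0.172  0.2563] [60 60 60]
249 208 [0.5387 0.1744 0.262 ] [17 17 17]
240 212 [0.534  0.1722 0.2631] [22 16 21]
249 212 [0.5388 0.1727 0.2638] [31 25 28]
240 216 [0.5342 0.1706 0.265 ] [23 15 20]
249 216 [0.5389 0.1704 0.2637] [32 30 31]
240 220 [0.5342 0.1678 0.2638] [23 22 22]
249 220 [0.5391 0.1684 0.2645] [37 71 28]
240 224 [0.5343 0.1658 0.2645] [31 42 25]
249 224 [0.5392 0.167  0.2666] [ 59 107  39]
240 228 [0.5345 0.164  0.2659] [51 97 37]
249 228 [0.5394 0.1673 0.2727] [72 72 70]
240 232 [0.5346 0.162  0.2664] [53 93 35]
249 232 [0.5395 0.1669 0.2768] [74 72 70]
240 236 [0.5348 0.16   0.2672] [38 66 28]
249 236 [0.5397 0.167  0.2816] [72 71 69]
240 240 [0.5353 0.1633 0.2789] [25 25 23]
249 240 [0.5398 0.1671 0.2862] [72 70 69]
240 244 [0.5355 0.1625 0.2818] [25 24 22]
249 244 [0.5399 0.167  0.2903] [70 68 66]
240 248 [0.5358 0.1625 0.2858] [32 32 28]
249 248 [0.54   0.1675 0.2951] [71 68 68]
```

View pics/w4c.png

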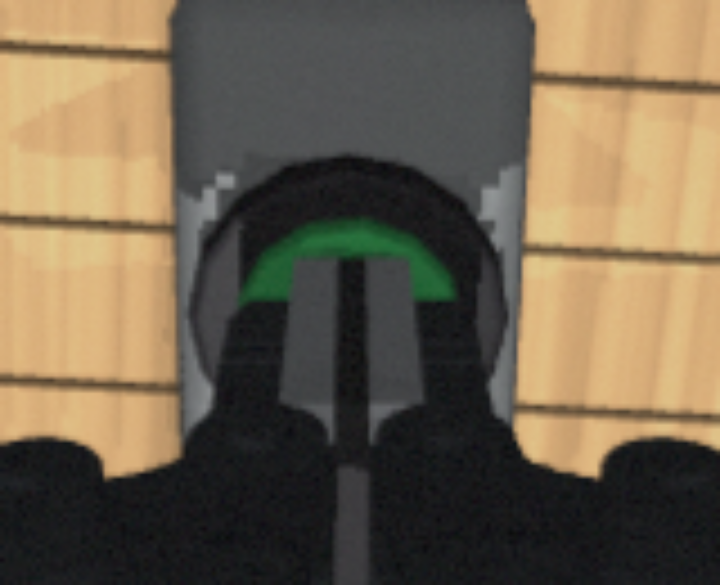

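The button top now reads 0.2665, down from 0.276, so it is pressed about 9.5 mm. I'll nudge down to its stop while watching the force.

play_rows --plan '[[[0,0,0,0,0,0.0005,0],[0,0,0,0,0,0.001,0],[0,0,0,0,0,0.001,0]]]'

```text
time: 5.28
position: [0.5442, 0.1569, 0.2271]
orientation: [3.141, 0.0, 1.632]
force: [1.0, 0.1, 2.7]
finger_gap: -0.0
```

play_rows --plan '[[[0,0,0,0,0,0.0005,0],[0,0,0,0,0,0.001,0],[0,0,0,0,0,0.001,0]]]'

```text
time: 5.65
position: [0.5443, 0.1569, 0.2267]
orientation: [3.141, -0.0, 1.632]
force: [-1.8, -0.4, 12.9]
finger_gap: -0.001
```

Force is 13 N and motion has stalled, so the button is at its bottom stop. The real fingertip end is 38 mm behind the reported TCP. Next I'll lift, open and move over the knob.

play_rows --plan '[[[0,0,0,0,0,-0.03,0],[0,0,0,0,0,-0.08,0.02],[0,0,0,0,0,-0.11,0.06],[0,0,0,-0.01,0.001,-0.11,0.085],[0,0,0,-0.03,0.003,-0.11,0.085],[0,0,0,-0.04,0.003,-0.11,0.085],[0,0,0,-0.04,0.003,-0.11,0.085],[0,0,0,-0.04,0.003,-0.11,0.085]]]'

```text
time: 6.65
position: [0.5494, 0.1175, 0.3358]
orientation: [-3.141, -0.0, 1.632]
force: [0.1, 1.0, 0.1]
finger_gap: 1.0
```

```bash
python3 w.py w5
```

```text
[0.5494 0.1175 0.3358] [-3.1411e+00 -1.0000e-04  1.6322e+00] [0.1 1.  0.1]
green 757 [239, 130, 31, 32] [254.02, 145.37] [0.5441 0.1572 0.275 ] [0.5441 0.1562 0.2667]
green 192 [257, 293, 24, 29] [268.93, 306.54] [5.681e-01 1.000e-04 2.750e-01] [ 0.5791 -0.0918  0.1558]
green 303 [220, 294, 40, 33] [241.94, 310.57] [ 0.5417 -0.0063  0.275 ] [ 0.54   -0.0935  0.1656]
green 113 [276, 302, 23, 17] [287.92, 310.51] [ 0.5872 -0.0033  0.275 ] [ 0.6079 -0.0981  0.1543]
orange 501 [240, 228, 27, 24] [252.91, 239.17] [0.5481 0.0745 0.281 ] [0.548  0.0773 0.287 ]
```

View pics/w5.png

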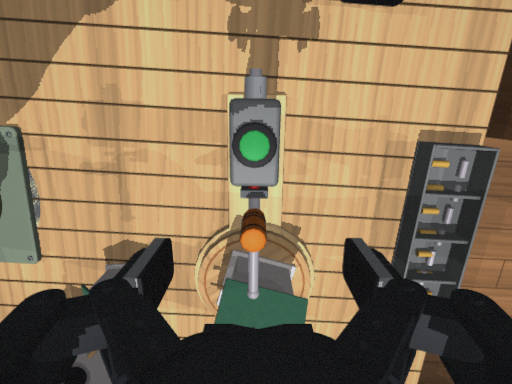

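The knob is at (253,239), which is (0.548, 0.077), and the button reads 0.2667, so it has stayed down. Next I'll move over the knob and descend so the pads meet it at 264 mm (TCP z ≈ 0.207, allowing for the 38 mm offset).

play_rows --plan '[[[0,0,0,-0.025,-0.002,0,0.085],[0,0,0,-0.0405,-0.0034,0.02,0.085],[0,0,0,-0.0405,-0.0034,0.06,0.085],[0,0,0,-0.0405,-0.0034,0.09,0.085],[0,0,0,-0.0405,-0.0034,0.11,0.085],[0,0,0,-0.0405,-0.0034,0.12,0.085],[0,0,0,-0.0405,-0.0034,0.128,0.085],[0,0,0,-0.0405,-0.0034,0.128,0.085]]]'

```text
time: 7.7
position: [0.5486, 0.0766, 0.2081]
orientation: [-3.141, 0.0, 1.632]
force: [1.7, 0.1, -0.1]
finger_gap: 0.992
```

```bash
python3 w.py w6; python3 - <<'E'
from h import *
from rig import camera
im=camera("scene")["frame"]
cv2.imwrite("pics/s6.png",cv2.resize(im[110:260,150:320],None,fx=4,fy=4,interpolation=cv2.INTER_CUBIC))
E
```

```text
[0.5486 0.0766 0.2081] [-3.1415e+00  1.0000e-04  1.6319e+00] [ 1.7  0.1 -0.1]
green 3565 [226, 48, 66, 70] [257.83, 82.55] [0.5441 0.1554 0.275 ] [0.5441 0.1561 0.266 ]
green 168 [75, 352, 28, 26] [88.71, 363.16] [0.468  0.0188 0.275 ] [ 0.344  -0.1869  0.0895]
orange 208 [233, 231, 19, 26] [241.88, 243.25] [0.5415 0.0922 0.281 ] [0.541  0.0848 0.2661]
orange 2151 [228, 254, 55, 55] [254.3, 282.7] [0.5477 0.0739 0.281 ] [0.5448 0.1461 0.3898]
```

View pics/w6.png

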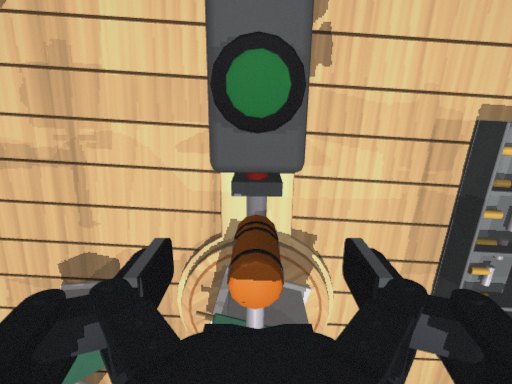

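View pics/s6.png

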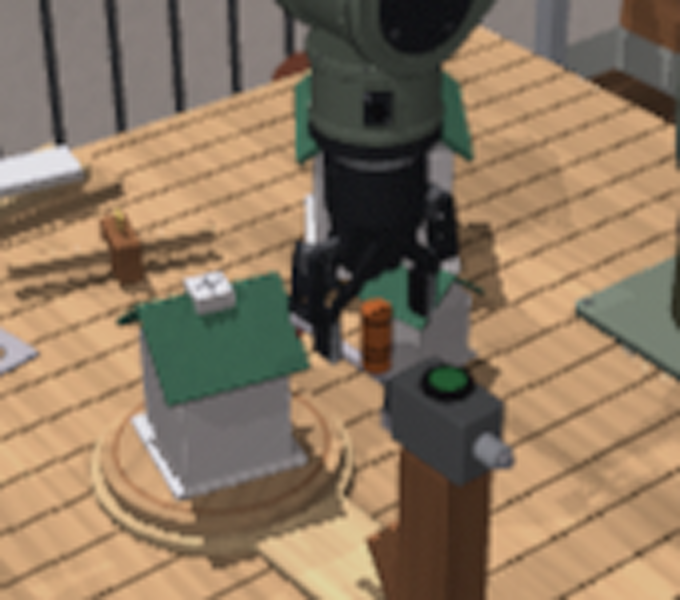

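The knob stands between the open jaws, centred to within about 1 mm. Closing now.

play_rows --plan '[[[0,0,0,0,0,0,0.04],[0,0,0,0,0,0,0.015],[0,0,0,0,0,0,0.01],[0,0,0,0,0,0,0.01],[0,0,0,0,0,0,0.01],[0,0,0,0,0,0,0.01]]]'

```text
time: 8.55
position: [0.5477, 0.0765, 0.2083]
orientation: [-3.14, -0.0, 1.632]
force: [-8.8, -0.1, 8.1]
finger_gap: 0.265
```

```bash
python3 w.py w7;python3 - <<'E'
from h import *
from rig import camera
im=camera("scene")["frame"]
cv2.imwrite("pics/s7.png",cv2.resize(im[110:260,150:320],None,fx=4,fy=4,interpolation=cv2.INTER_CUBIC))
E
```

```text
[0.5477 0.0765 0.2083] [-3.1398e+00 -1.0000e-04  1.6318e+00] [-8.8 -0.1  8.1]
green 3571 [228, 48, 66, 70] [259.87, 82.54] [0.5441 0.1553 0.275 ] [0.5441 0.1561 0.2658]
orange 120 [240, 215, 36, 13] [256.13, 219.07] [0.5459 0.103  0.281 ] [0.5465 0.0877 0.2421]
orange 336 [242, 230, 26, 21] [254.06, 239.38] [0.5456 0.094  0.281 ] [0.5458 0.0869 0.266 ]
orange 2240 [230, 253, 55, 55] [256.89, 281.31] [0.5479 0.0744 0.281 ] [0.5478 0.0778 0.2861]
```

View pics/w7.png

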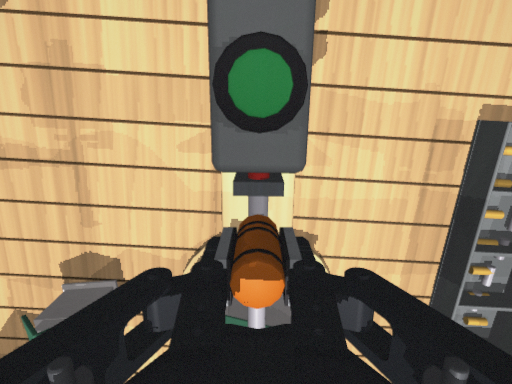

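View pics/s7.png

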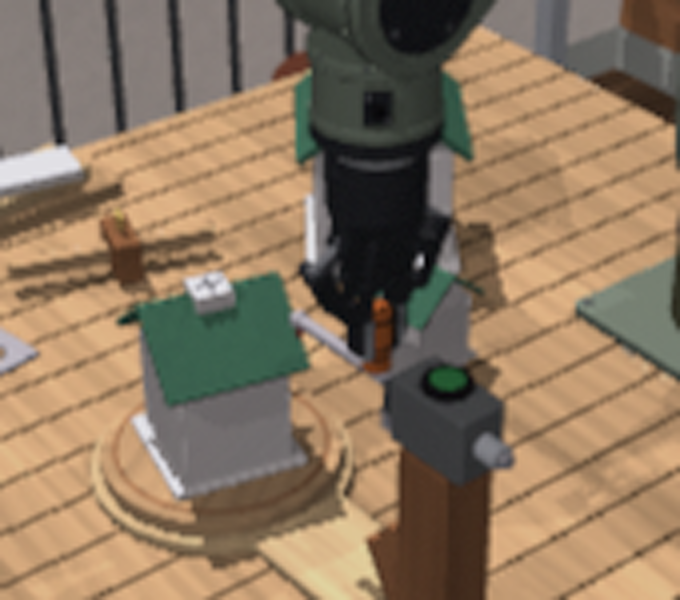

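It is gripped, with the opening at 0.265 (about 23 mm) on the 24 mm post. Now I'll pull along tool -x with a small sideways correction, checking part way.

play_rows --plan '[[[0,0,0,-0.004,-0.0008,0,0.01],[0,0,0,-0.012,-0.0008,0,0.01],[0,0,0,-0.022,-0.0009,0,0.01],[0,0,0,-0.032,-0.001,0,0.01],[0,0,0,-0.042,-0.001,0,0.01],[0,0,0,-0.052,-0.0011,0,0.01],[0,0,0,-0.052,-0.0011,0,0.01]]]'

```text
time: 9.52
position: [0.5501, 0.0241, 0.2084]
orientation: [-3.141, -0.0, 1.631]
force: [-7.6, 1.8, 7.6]
finger_gap: 0.265
```

```bash
python3 w.py w8
```

```text
[0.5501 0.0241 0.2084] [-3.1406e+00 -2.0000e-04  1.6312e+00] [-7.6  1.8  7.6]
green 269 [19, 294, 37, 27] [34.5, 304.77] [ 0.4474 -0.001   0.275 ] [ 0.3067 -0.1353  0.1117]
green 87 [226, 301, 14, 20] [232.93, 311.18] [0.5403 0.0012 0.275 ] [ 0.5341 -0.0894  0.1621]
orange 2026 [230, 259, 55, 49] [257.3, 283.4] [0.5506 0.0209 0.281 ] [0.5504 0.0248 0.2869]
```

View pics/w8.png

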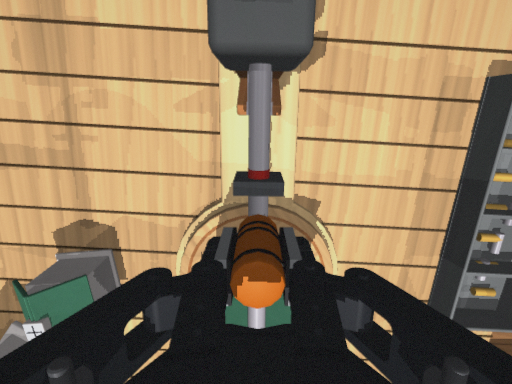

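The pointer is following: the collar and rod stand out of the housing, with a pull-back of about 2 N, which is the rod spring. Continuing past the first stop.

play_rows --plan '[[[0,0,0,-0.006,0,0,0.01],[0,0,0,-0.012,-0.0001,0,0.01],[0,0,0,-0.022,-0.0001,0,0.01],[0,0,0,-0.032,-0.0002,0,0.01],[0,0,0,-0.042,-0.0003,0,0.01],[0,0,0,-0.052,-0.0003,0,0.01],[0,0,0,-0.06,-0.0004,0,0.01],[0,0,0,-0.064,-0.0004,0,0.01],[0,0,0,-0.064,-0.0004,0,0.01]]]'

```text
time: 10.7
position: [0.5531, -0.0389, 0.2083]
orientation: [-3.14, -0.001, 1.632]
force: [-10.9, 6.1, 10.4]
finger_gap: 0.266
```

play_rows --plan '[[[0,0,0,-0.002,0,0,0.01],[0,0,0,-0.0035,0,0,0.01],[0,0,0,-0.0045,0,0,0.01],[0,0,0,-0.0045,0,0,0.01]]]'

```text
time: 11.2
position: [0.5533, -0.0431, 0.2083]
orientation: [-3.139, -0.001, 1.632]
force: [-11.6, 5.3, 10.5]
finger_gap: 0.264
```

Travel is 119.8 mm and there is no stop force yet. I'll continue in 0.5 mm steps.

play_rows --plan '[[[0,0,0,-0.0005,0,0,0.01],[0,0,0,-0.001,0,0,0.01],[0,0,0,-0.001,0,0,0.01]]]'

```text
time: 11.58
position: [0.5533, -0.0435, 0.2083]
orientation: [-3.139, -0.002, 1.633]
force: [-12.7, 9.2, 12.1]
finger_gap: 0.268
```

play_rows --plan '[[[0,0,0,-0.0005,0,0,0.01],[0,0,0,-0.001,0,0,0.01],[0,0,0,-0.001,0,0,0.01]]]'

```text
time: 11.95
position: [0.5533, -0.0435, 0.2083]
orientation: [-3.139, -0.004, 1.633]
force: [-14.1, 14.2, 12.2]
finger_gap: 0.263
```

```bash
python3 w.py w9;python3 - <<'E'
from h import *
from rig import camera
c=camera("scene");cv2.imwrite("pics/s9.png",cv2.resize(c["frame"][110:260,150:320],None,fx=4,fy=4,interpolation=cv2.INTER_CUBIC))
c=camera("top");cv2.imwrite("pics/t9.png",cv2.resize(c["frame"][115:215,185:318],None,fx=6,fy=6,interpolation=cv2.INTER_CUBIC))
E
```

```text
[ 0.5533 -0.0435  0.2083] [-3.139  -0.0036  1.6334] [-14.1  14.2  12.2]
green 86 [221, 211, 22, 19] [232.38, 218.53] [ 0.5415 -0.02    0.275 ] [ 0.5324 -0.0697  0.1485]
green 66 [212, 217, 14, 14] [218.82, 222.59] [ 0.5358 -0.0222  0.275 ] [ 0.5207 -0.0732  0.1513]
green 117 [53, 229, 28, 19] [68.86, 239.65] [ 0.4706 -0.0344  0.275 ] [ 0.3414 -0.132   0.087 ]
green 94 [297, 228, 21, 20] [308.91, 235.41] [ 0.5749 -0.0256  0.275 ] [ 0.6033 -0.0832  0.1448]
green 138 [323, 234, 21, 21] [333.16, 244.95] [ 0.586  -0.0294  0.275 ] [ 0.6266 -0.0909  0.1458]
green 189 [313, 239, 30, 28] [325.89, 254.65] [ 0.5835 -0.0343  0.275 ] [ 0.619  -0.0974  0.1533]
green 291 [6, 241, 50, 25] [25.44, 254.23] [ 0.4505 -0.0428  0.275 ] [ 0.3085 -0.1403  0.1102]
green 174 [63, 258, 29, 21] [79.91, 267.56] [ 0.474  -0.0479  0.275 ] [ 0.3478 -0.17    0.0832]
green 198 [45, 261, 27, 21] [57.01, 271.05] [ 0.4635 -0.0504  0.275 ] [ 0.3302 -0.1674  0.097 ]
green 177 [25, 287, 35, 19] [39.36, 296.21] [ 0.4536 -0.0642  0.275 ] [ 0.317  -0.1916  0.1113]
green 75 [225, 299, 17, 18] [233.48, 308.55] [ 0.5438 -0.065   0.275 ] [ 0.5396 -0.1284  0.1942]
orange 2076 [230, 257, 55, 51] [256.95, 282.73] [ 0.5537 -0.0465  0.281 ] [ 0.5535 -0.0428  0.2866]
```

View pics/w9.png

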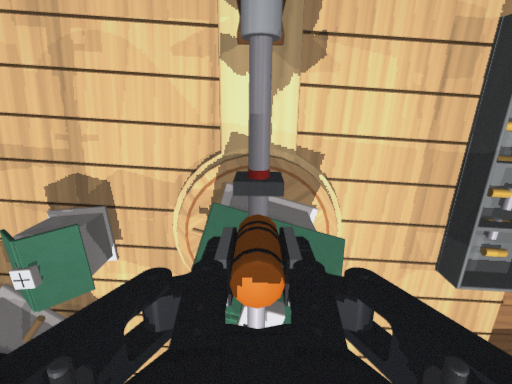

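View pics/s9.png

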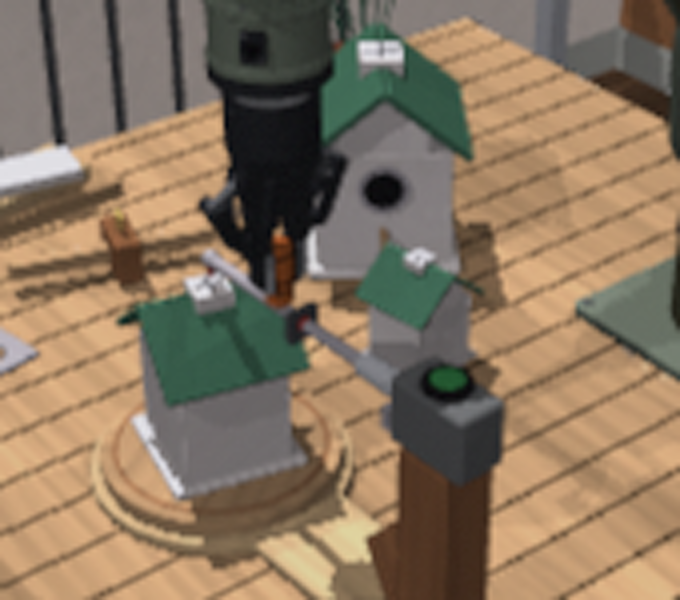

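View pics/t9.png

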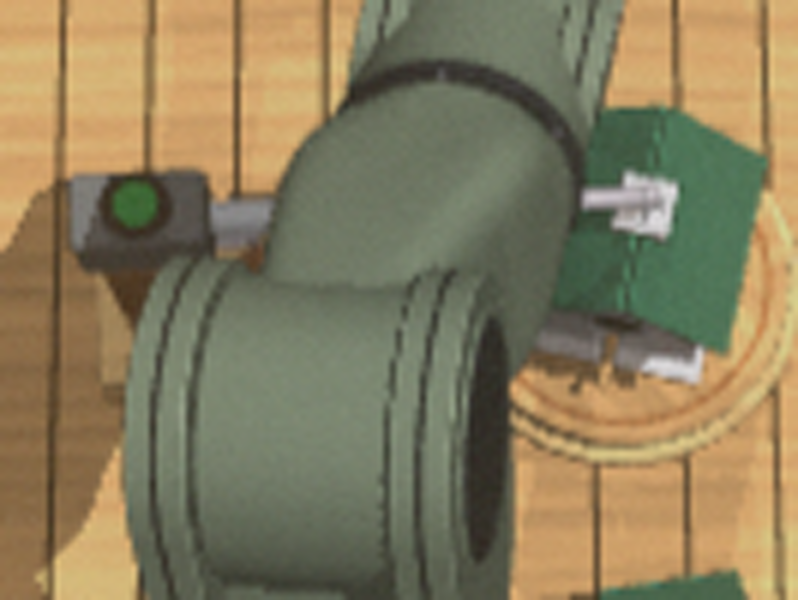

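Motion stalls at 120.2 mm while the force rises to 14 N, well above the 5–6 N spring, so this is the second stop. The sleeve and rod are both out, the tip is over the white block, and the house hasn't moved. I'll hold briefly to check it is stable.

play_rows --plan '[[[0,0,0,0,0,0,0.01],[0,0,0,0,0,0,0.01],[0,0,0,0,0,0,0.01],[0,0,0,0,0,0,0.01],[0,0,0,0,0,0,0.01],[0,0,0,0,0,0,0.01],[0,0,0,0,0,0,0.01],[0,0,0,0,0,0,0.01]]]'

```text
time: 13.1
position: [0.5533, -0.0435, 0.2083]
orientation: [-3.139, -0.004, 1.633]
force: [-13.3, 13.7, 13.2]
finger_gap: 0.266
```

```bash
python3 w.py w10|grep -E "^\[|orange"
```

```text
[ 0.5533 -0.0435  0.2083] [-3.139  -0.0036  1.6334] [-13.3  13.7  13.2]
orange 2073 [230, 258, 55, 50] [256.97, 282.75] [ 0.5537 -0.0465  0.281 ] [ 0.5535 -0.0425  0.2871]
```

```bash
python3 -c "
from rig import ticket
print(ticket.sign_off())"
```

```text
the job is handed in; nothing more can be done
None
```

I pressed the green button down to its stop, gripped the orange knob across the rod, and pulled the pointer past its first stop to the second. The job was handed in at about 13 s with the gripper still holding the knob there.

**Button:** its top dropped from 276 to 266 mm and stalled at 13 N, against the roughly 4 N it takes to move. It stayed down after I lifted off.

**Pull:** the arm travelled 120.2 mm, and the camera put the knob's own travel at about 121 mm. It then stalled with the pull-back force rising to 14 N, above the 5 to 6.2 N spring. The position didn't change over a further second of holding, and the grip didn't slip visibly.

**Scene:** the pictures show the pointer's end over the white ridge block and the birdhouse where it was. The red needle's tip wasn't in clear view, so I didn't measure it against the cross.

**What disagreed:**
- **Fingertips:** the shut fingertips end about 38 mm behind the reported TCP by contact (43 mm by the depth picture), not at it as described. My first press therefore stopped short without touching the button. I measured the offset and allowed for it in the press and the grasp height.
- **Knob top:** depth read about 6 mm higher than the stated height, which I took as measurement bias.
- **Side load:** about 13 N sideways and 13 N upward remained on the gripper while holding, well under the limits.

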